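# Hold an instrument box in the corner stop

### The job

Slide the small aluminium instrument box across the desk, without lifting it off, into the steel corner stop: one long side flat against the long fence and one short end flat against the short fence. Press it firmly against both fences at once and finish while still holding it pressed there, ready for its lid to be marked out. Do not disturb the jar, screwdriver, side cutters and pen lying round about.

Things in the scene. Friction and masses are not known exactly. Their poses are not given: they have to be found in the camera images.
- metal_box: loose die-cast aluminium instrument box with a screwed lid (four screws on top), a plain cuboid 50 mm (its x) by 92 mm (its y) by 36 mm tall, about 0.2 to 0.4 kg, lying flat on the desk. Origin: centre of its underside; z up. Its two long sides and its two ends are alike, so it may go in either way round
- corner_stop: steel corner stop fixed to the desk: two fences at a right angle on an L-shaped foot that lies only outside the corner, so the desk inside it is bare. Origin: the point on the desk where the inner faces of the two fences would meet; z up. The inside of the corner, where the box goes, is at negative x and negative y; outside, the 3 mm thick foot with three screw heads (7 mm high) reaches 36 mm out in +x and in +y
- long_fence: long fence of the corner stop, steel, 94 mm long, 14 mm thick, 15 mm high; its inner face is the plane x = 0 of the corner stop and it runs along the stop's y from -6 to -100 mm. Rigid; the box drags on fences and desk with high friction, so a hard push on one fence can keep it from sliding on to the other. Origin and axes are those of the corner stop
- short_fence: short fence of the corner stop, steel, 72 mm long, 14 mm thick, 15 mm high; its inner face is the plane y = 0 of the corner stop and it runs along the stop's x from -6 to -78 mm. The body's origin and axes are those of the corner stop
- seat (a point): where the box's origin (centre of its underside) lies when it is home in the corner: at x = -25 mm, y = -46 mm of the corner stop, on the desk; axes as the corner stop's, and the box's x and y axes are then parallel to them (either way round)
- flux_jar: bystander, to be left alone: small amber jar with a white lid, 43 mm across, 38 mm tall, standing; origin at the centre of its underside
- driver_red: bystander, to be left alone: red-handled screwdriver, 159 mm long, lying; origin at the centre of its underside
- side_cutters: bystander, to be left alone: red-handled side cutters, 112 mm long, lying; origin at the centre of its underside
- marker: bystander, to be left alone: dark pen, 135 mm long, 14 mm thick, lying; origin at the centre of its underside
Things that resemble listed ones, but are neither listed nor needed, are in the scene too. Leave any turquoise look-alike of the metal_box alone.

How it is judged:
On the way, in this order (a step that is already met when the one before it is completed fails the run):
1. the box has been slid to the corner stop (within 70 mm of its seat, flat on the desk) (horizontal distance between metal_box and seat below 0.07 m and height (world z) of metal_box below 0.006 m), for 0.1 s.
2. the gripper presses the box against both fences at once (contact force between metal_box and long_fence above 1.5 N and contact force between metal_box and short_fence above 1.5 N and contact force between the fingers and metal_box above 1.5 N), for 0.3 s.
At the end, for the whole second after the job is handed in: The gripper's fingers are still on the box and press it against both fences at once, more than 1.5 N on each; the box lies flat on the desk, within 3.5 mm of its seat along each fence direction and within 0.045 rad of square to the fences (either way round), at rest (all of step 2 and x of metal_box in the frame of corner_stop between -0.0285 and -0.0215 m and y of metal_box in the frame of corner_stop between -0.0495 and -0.0425 m and angle between the x axis of metal_box and the x axis of corner_stop, either way round below 0.045 rad and angle between metal_box's own z axis and vertical below 0.05 rad and height (world z) of metal_box below 0.004 m and linear speed of metal_box below 0.01 m/s); the arm keeps its last pose, push and grip.
It fails at once if the box is lifted off the desk (over 15 mm) or tipped (height (world z) of metal_box above 0.015 m or angle between metal_box's own z axis and vertical above 0.3 rad).
It fails at once if jar disturbed (moved over 15 mm) (distance of flux_jar from where it was at the start of the episode above 0.015 m).
It fails at once if screwdriver disturbed (moved over 15 mm) (distance of driver_red from where it was at the start of the episode above 0.015 m).
It fails at once if side cutters disturbed (moved over 15 mm) (distance of side_cutters from where it was at the start of the episode above 0.015 m).
It fails at once if pen disturbed (moved over 15 mm) (distance of marker from where it was at the start of the episode above 0.015 m).
It also fails if it takes over 48 s, if anything falls off the work surface, if the arm or the gripper's body presses on something with over 40 N, if the wrist force passes 120 N, or if a joint passes its speed limit or range.

### The arm

A 7-joint arm with a two-finger parallel gripper is mounted at the origin on a cart in front of the work surface, level with it; the furniture and walls round the work are solid. World frame = base frame: x ahead of the robot, y to its left, z up, the work surface at z = 0. Lengths are in m, angles in rad, forces in N, time in s.
With the tool pointing down it reaches from about 0.4 to 0.875 m from the base axis. Payload 19.3 kg.
Tool frame: the origin (TCP) lies midway between the tips of the shut fingers; the grasp point (between the pads) lies 19 mm behind it; z points along the fingers, y is the line along which they close (so a half turn about z gives the same grasp; the last joint's range is limited). The gripper opens to 85 mm and grips with 20 to 120 N. Pads are 22 mm wide; open, the fingers measure 114 mm over their backs; the gripper's body (76 mm by 85 mm) begins 54 mm behind the grasp point. The pads swing forward as they close: fully open they stand 13 mm farther back than shut.
Start: joints at [-1.325, 0.521, -0.036, 1.599, 0.021, 1.021, -0.113], TCP at [0.194, 0.594, 0.231] pointing down, gripper open.
Joint ranges: [-2.91, 2.91], [-0.3, 2.13], [-1.5, 1.42], [0.17, 2.43], [-1.26, 4.41], [0.16, 1.93], [-2.52, 2.52]. Speed limits (rad/s): [1.89, 1.89, 2.39, 2.39, 3.01, 3.01, 3.01].

### API

Orientations are given as [roll, pitch, yaw] about the fixed x, y, z axes, in that order (R = Rz(yaw) Ry(pitch) Rx(roll)).
In Python, from workcell import bot gives the robot as it stands.
- The arm moves only by the tool move_arm, never from a script. Its argument "series" is a list of rows, each a list of 3 entries, a list of its own where there are three numbers: the shift along the tool's x, y, z in cm, then the turn, a rotation vector about the tool's x, y, z in rad, then the opening in per cent of the stroke, from 0 (shut) to 100 (fully open). A call has 1 to 20 rows; each row is the pose to reach, as a shift and turn from the pose commanded when the call began, along the tool's axes at that moment; what a row does not reach only later rows make up. A row lasts 1/12 s, in which the tool goes at most 41.7 mm and 7.16 degrees, less where a joint would pass 70% of its speed; a pose out of reach is approached as far as the arm can. A call with a gripper value outside its range is refused whole. The fingers move at their own pace and stop on an object; "squeeze" is the grip in N (left out, the last holds). Time passes only in rows, so rows that repeat a pose let the fingers close. It gives the time, the measured TCP pose, the force, the opening and the grip force at its end, in the units of the state.
- bot.observe(): the state, without advancing time (a new reading comes with each control period).
- bot.grab_frame(name): name is "side" or "top"; returns (picture, depth): 400x640x3 uint8, red, green, blue; 400x640 float32, m along the optical axis (not along the pixel's ray), 0 where there is no reading.
- bot.camera_params(name): a dict with "fovy" (degrees; the focal length in pixels is half the picture's height over the tangent of half this angle, whatever the lens; pixels are square), "cx", "cy" (the principal point, pixels), "dist_coeffs" ([k1, k2, p1, p2, k3] as OpenCV has them; the pictures are not rectified), "R" (3x3) and "t" (3): a world point X has camera coordinates R X + t. Camera axes: x right, y down, z forward; pixel columns grow to the right and rows downward; lengths in m; the calibration is good to about 2 mm. A picture is of the moment at which its call begins. camera_params takes no time and is no camera call.
- bot.job_done(): hands the job in; it is judged then, once.
Trained networks look in the newest picture that a camera, given by its name, has taken for a name from the list of things; names that differ only in an ending like _2 or _b are one class to them, and where a whole thing is asked for, a point or a joint stands for the part that bears it (a point fixed in the world has none). Each returns a list of dicts, best first, with "conf" (0 to 1); they miss things now and then, are a little off and sometimes report something else, mostly with a low value. They report only what shows in the picture. A call takes as long as a camera call. They do not tell look-alikes from the thing itself.
- bot.find_in(camera, thing): "bbox" ([left, top, right, bottom] in pixels, round what is visible of it).
- bot.trace(camera, thing): "mask" (400x640 bool, what is visible of it) and "bbox" ([left, top, right, bottom] in pixels, round what is visible of it).
The state is a dict: "clock": time; "qpos": joint angles; "qd": joint speeds; "joint_efforts": joint torques, N m; "position": TCP position; "tool_rot": TCP orientation; "force": force on the tool from outside, world axes, zero at the start; "moment": the same for the moment, N m; "grip_width": finger opening in m; "finger_force": force on a finger pad.
Only numpy, scipy, OpenCV 4.12 (cv2) and the standard library are available. Lean on these libraries where they do the work, as an engineer would, in place of code of your own. Each camera call takes 0.05 s, during which the arm holds its last target. There are 200 camera calls.

## Working session

There is one attempt and no reset: what is moved stays moved. The work goes in short steps, Python scripts to look and compute and a tool call to move; the robot and the scene stay as the last step left them, time stands still between calls to the robot, and variables do not carry over. Pictures are saved under pics/ and viewed, at most 10 in all, crops included, and the job is handed in when it is done.

Besides the shell and the picture viewer there is one more tool, called as name(argument=value, ...) on one line, values as JSON. move_arm: Moves the arm, as the interface text tells. Its arguments: {"type":"object","properties":{"series":{"type":"array"},"squeeze":{"type":"number"}},"required":["series"]}

```bash
ls; mkdir -p pics; cat > h.py <<'E'
import numpy as np,cv2
from workcell import bot
def K(n):
    p=bot.camera_params(n); f=200/np.tan(np.radians(p["fovy"])/2)
    return np.array([[f,0,p["cx"]],[0,f,p["cy"]],[0,0,1]]),np.array(p["dist_coeffs"],float),np.array(p["R"]),np.array(p["t"])
def onplane(n,uv,z):
    k,d,R,t=K(n); q=cv2.undistortPoints(np.array(uv,float).reshape(-1,1,2),k,d).reshape(-1,2)
    r=np.c_[q,np.ones(len(q))]@R; c=-R.T@t
    return c+r*((z-c[2])/r[:,2])[:,None]
def cloud(n,uv,depth):
    k,d,R,t=K(n); uv=np.array(uv); q=cv2.undistortPoints(uv.astype(float).reshape(-1,1,2),k,d).reshape(-1,2)
    z=depth[uv[:,1],uv[:,0]]; return (np.c_[q,np.ones(len(q))]*z[:,None]-t)@R
def save(im,f): cv2.imwrite(f,im[...,::-1])
E
python3 - <<'E'
from h import *
ims=[bot.grab_frame(n) for n in("top","side")]
for n,(i,d) in zip(("top","side"),ims):
    save(i,f"pics/{n}0.png"); np.save(f"{n}0.npy",d)
    k,_,R,t=K(n); print(n,-R.T@t,R[2],k[0,0])
    for th in("metal_box","corner_stop","flux_jar","driver_red","side_cutters","marker"):
        for r in bot.find_in(n,th): print(n,th,np.round(r["bbox"]),round(r["conf"],2))
print(bot.observe())
E
```

```text
pics
top [ 0.33599148 -0.25244256  1.0207584 ] [ 0.18969321  0.00357644 -0.9818369 ] 395.55936233073214
top metal_box [366. 212. 406. 232.] 0.96
top metal_box [280. 165. 327. 212.] 0.74
top metal_box [390. 278. 430. 304.] 0.71
top metal_box [349. 247. 372. 288.] 0.57
top metal_box [335. 123. 354. 144.] 0.39
top corner_stop [279. 168. 327. 209.] 0.73
top flux_jar [339. 124. 354. 145.] 0.5
top driver_red [242. 226. 257. 290.] 0.54
top side_cutters [296. 245. 317. 292.] 0.65
top marker [386. 120. 393. 168.] 0.58
side [ 0.34910422 -1.00276091  0.56454732] [ 0.16805707  0.81643165 -0.55244563] 389.1475008195055
side metal_box [241. 227. 283. 256.] 0.87
side metal_box [224. 261. 258. 309.] 0.75
side metal_box [310. 236. 343. 279.] 0.59
side corner_stop [314. 186. 373. 212.] 0.6
side flux_jar [403. 202. 422. 224.] 0.87
side driver_red [239. 169. 288. 183.] 0.59
side side_cutters [237. 203. 287. 220.] 0.76
side side_cutters [349. 192. 365. 214.] 0.29
side marker [394. 248. 452. 260.] 0.85
side marker [243. 168. 286. 182.] 0.49
{'clock': 0.7, 'qpos': array([-1.32521709,  0.52137035, -0.03629708,  1.59953094,  0.02121419,
        1.0210542 , -0.11282691]), 'qd': array([-0.00050899,  0.00074368,  0.00100165, -0.00081967,  0.00073967,
        0.00133062,  0.00251915]), 'joint_efforts': array([-9.85734077e-04, -9.26653433e+01,  1.97776571e+00, -3.70212150e+01,
        1.80582708e-02,  1.66767688e-03, -5.17930812e-05]), 'position': array([0.19412448, 0.59408065, 0.23129821]), 'tool_rot': array([3.14156954e+00, 1.03571743e-05, 2.82574903e+00]), 'force': array([-0.03348441,  0.01217985,  0.33912351]), 'moment': array([ 0.03726556,  0.00626971, -0.02802061]), 'finger_force': 0.0, 'grip_width': 0.08540160025091263}
```

View pics/top0.png

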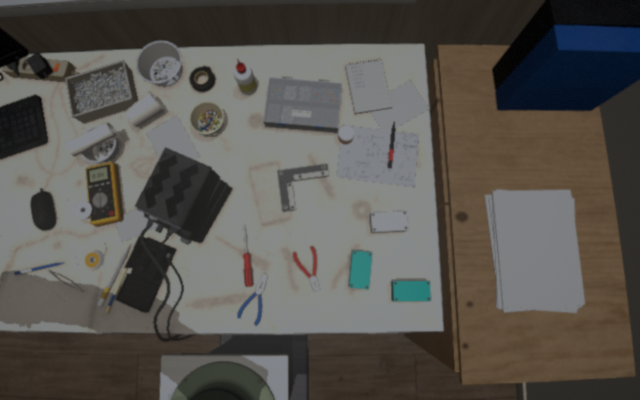

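View pics/side0.png

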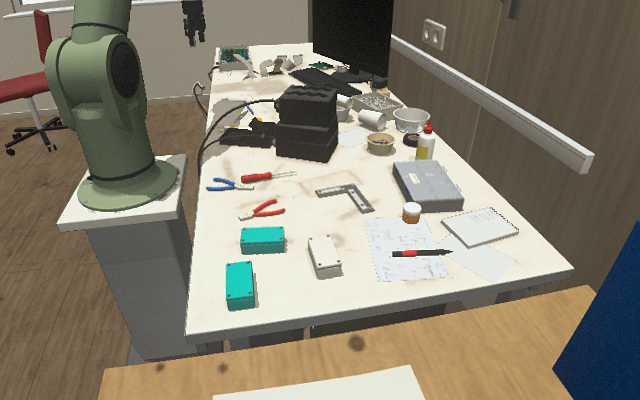

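Top view: candidates for metal_box are the silver box at (388,222), the turquoise look-alikes at (361,270) and (411,290), and the grey case at (302,103), which is too big. I choose the silver one. The corner stop is at (303,187), opening to the right and down (world -y, -x).

```bash
python3 - <<'E'
from h import *
i,d=bot.grab_frame("top"); j,ds=bot.grab_frame("side")
c=cv2.resize(i[155:245,270:420],None,fx=5,fy=5,interpolation=cv2.INTER_CUBIC); c=cv2.convertScaleAbs(c,alpha=1.6); save(c,"pics/crop1.png")
def rect(P):
    (x,y),(a,b),th=cv2.minAreaRect((P[:,:2]*1000).astype(np.float32)); print("  rect c",round(x,1),round(y,1),"size",round(a,1),round(b,1),"ang",round(th,2))
def region(n,dd,l,t,r,b):
    v,u=np.mgrid[t:b,l:r]; return cloud(n,np.c_[u.ravel(),v.ravel()],dd)
for n,dd,bb in(("top",d,(355,200,420,245)),("side",ds,(295,225,355,290))):
    P=region(n,dd,*bb); m=(P[:,2]>.028)&(P[:,2]<.045); Q=P[m]
    print(n,"box top z",np.median(Q[:,2]),"desk",np.median(P[abs(P[:,2])<.012,2]),m.sum()); rect(Q)
for n,dd,bb in(("top",d,(272,155,338,218)),("side",ds,(305,175,385,222))):
    P=region(n,dd,*bb); m=(P[:,2]>.010)&(P[:,2]<.022); Q=P[m]
    print(n,"fence z",np.median(Q[:,2]),m.sum(),Q.min(0),Q.max(0)); np.save(f"f_{n}.npy",Q)
    for th in range(-6,20,2):pass
    # orientation giving the tightest bounding box, along with the extents
    rect(Q)
for th in("flux_jar","driver_red","side_cutters","marker"):
    for r in bot.find_in("side",th)[:1]:
        b=r["bbox"]; print(th,onplane("side",[[(b[0]+b[2])/2,b[3]-3]],0.))
# tall obstacles map
P=region("top",d,0,0,430,330); print("max z y-bins")
for y in np.arange(-.4,.7,.1):
    m=(abs(P[:,1]-y)<.05)&(P[:,0]>.2)&(P[:,0]<.8); 
    if m.any(): print(round(y,1),P[m][P[m][:,2].argmax()])
E
```

```text
top box top z 0.036056295698229865 desk 8.118461766006807e-05 692
  rect c 476.1 -416.3 size 47.4 92.3 ang 2.22
side box top z 0.034984197500264665 desk -0.0010737624004351512 797
  rect c 478.1 -418.0 size 50.5 94.1 ang 2.49
top fence z 0.014854734150840586 343 [ 0.51070675 -0.26551294  0.0100893 ] [ 0.61437685 -0.14733747  0.02029089]
  rect c 577.9 -194.9 size 65.8 146.6 ang 45.59
side fence z 0.014174898684900836 252 [ 0.51468722 -0.26933798  0.01032352] [ 0.61854956 -0.15658438  0.01693676]
  rect c 583.6 -198.2 size 68.6 144.5 ang 45.43
flux_jar [[ 0.71410982 -0.32044115  0.        ]]
driver_red [[ 0.36185624 -0.23130085  0.        ]]
side_cutters [[ 0.36247672 -0.22642234  0.        ]]
marker [[ 0.68522964 -0.44193447  0.        ]]
max z y-bins
-0.4 [ 0.47708406 -0.4334722   0.0425885 ]
-0.3 [ 0.33599148 -0.25244256  1.0207584 ]
-0.2 [ 0.77969291 -0.21998919  0.0476869 ]
-0.1 [ 0.75368609 -0.11191664  0.04637121]
-0.0 [0.5252778 0.031991  0.204456 ]
0.1 [0.53244709 0.08241807 0.20488466]
0.2 [0.49472769 0.15195265 0.20076928]
0.3 [0.70094921 0.33969789 0.09350493]
0.4 [0.69442903 0.35165359 0.09017585]
0.5 [0.50637531 0.49233288 0.0463697 ]
0.6 [0.78346255 0.6254069  0.03158788]
```

View pics/crop1.png

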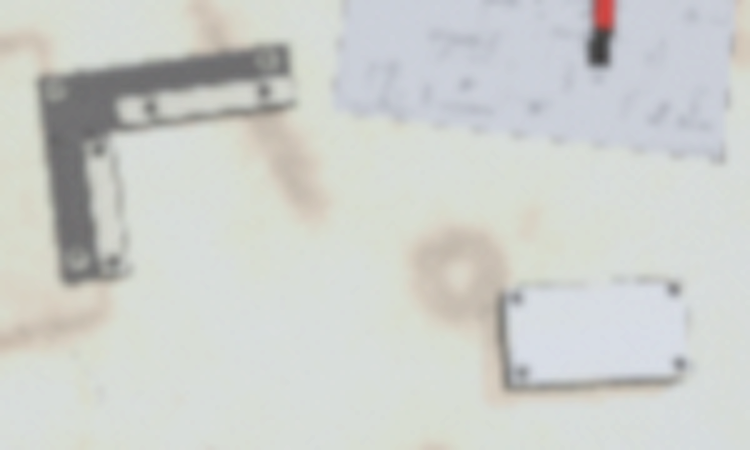

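The crop confirms the choice: a silver box with four screws (crop corners (510,295)–(683,375)). The inner corner of the stop is near crop (118,132). Next I fit the stop's pose.

```bash
python3 - <<'E'
from h import *
from scipy.optimize import differential_evolution as DE
R=[(0,14,-100,-6),(-78,-6,0,14)]
def local(Q,p):
    c,s=np.cos(p[2]),np.sin(p[2]); X=Q[:,:2]*1000-p[:2]; return np.c_[c*X[:,0]+s*X[:,1],-s*X[:,0]+c*X[:,1]]
def dist(L,r):
    dx=np.maximum(np.maximum(r[0]-L[:,0],L[:,0]-r[1]),0);dy=np.maximum(np.maximum(r[2]-L[:,1],L[:,1]-r[3]),0);return np.hypot(dx,dy)
g=[np.array([(x,y) for x in np.linspace(r[0],r[1],5) for y in np.linspace(r[2],r[3],30)]) for r in R]
g=np.vstack(g)
from scipy.spatial import cKDTree
for n in("top","side"):
    Q=np.load(f"f_{n}.npy"); Q=Q[Q[:,2]>.0115]
    def cost(p):
        L=local(Q,p); return np.minimum(np.minimum(dist(L,R[0]),dist(L,R[1])),8).mean()+np.minimum(cKDTree(L).query(g)[0],8).mean()
    b=DE(cost,[(550,650),(-220,-130),(-.3,.4)],seed=1,popsize=20,maxiter=60,tol=1e-6); p=b.x
    c,s=np.cos(p[2]),np.sin(p[2]); print(n,p.round(3),round(b.fun,2),"seat",p[0]-25*c+46*s,p[1]-25*s-46*c)
E
```

```text
top [ 5.89103e+02 -1.68283e+02  1.22000e-01] 1.2 seat 569.8859277356904 -216.9827420789234
side [ 5.93086e+02 -1.70295e+02  1.20000e-01] 1.68 seat 573.758308417633 -218.95155072521518
```

move_arm(series=[[[-4, -3, -4], [0, 0, 0.05], 100], [[-43, -33, -9], [0, 0, 0.6], 100], [[-43, -33, -9], [0, 0, 0.6], 100], [[-43, -33, -9], [0, 0, 0.6], 100], [[-43, -33, -9], [0, 0, 0.6], 100], [[-43, -33, -9], [0, 0, 0.6], 100], [[-43, -33, -9], [0, 0, 0.6], 100], [[-43, -33, -9], [0, 0, 0.6], 100], [[-43, -33, -9], [0, 0, 0.6], 100], [[-43, -33, -9], [0, 0, 0.6], 100], [[-43, -33, -9], [0, 0, 0.6], 100], [[-43, -33, -9], [0, 0, 0.6], 100], [[-43, -33, -9], [0, 0, 0.6], 100], [[-43, -33, -9], [0, 0, 0.6], 100], [[-43, -33, -9], [0, 0, 0.6], 100], [[-43, -33, -9], [0, 0, 0.6], 100]])

```text
clock: 2.33
position: [0.5006, 0.1463, 0.3213]
tool_rot: [3.141, -0.0, 2.224]
force: [-0.3, 0.4, -0.3]
grip_width: 0.0856
finger_force: 0.0
```

```bash
cat >> h.py <<'E'
from scipy.spatial.transform import Rotation as Ro
def togo(p,yaw):
    s=bot.observe(); r=Ro.from_euler("xyz",s["tool_rot"]); g=Ro.from_euler("xyz",[np.pi,0,yaw])
    print("t",s["clock"],"pos",s["position"].round(4),"rpy",s["tool_rot"].round(3),"F",s["force"].round(1),"w",round(s["grip_width"],4),"ff",round(s["finger_force"],1))
    print("shift cm",(r.inv().apply(np.array(p)-s["position"])*100).round(2),"turn",(r.inv()*g).as_rotvec().round(4))
E
python3 -c "
from h import *
togo([.477,-.417,.15],1.612); print(bot.observe()['qpos'])"
```

```text
t 2.3333 pos [0.5006 0.1463 0.3213] rpy [ 3.141 -0.     2.224] F [-0.3  0.4 -0.3] w 0.0856 ff 0.0
shift cm [-43.29 -36.11  17.13] turn [ 1.000e-04 -1.000e-04  6.121e-01]
[-0.64904907  0.27330891  0.31739108  1.76580126 -0.09392868  1.11717544
  0.35183661]
```

move_arm(series=[[[-12, -10, 0], [0, 0, 0.2], 100], [[-12, -10, 0], [0, 0, 0.2], 100], [[-12, -10, 0], [0, 0, 0.2], 100], [[-12, -10, 0], [0, 0, 0.2], 100], [[-43.3, -36.1, 17.1], [0, 0, 0.612], 100], [[-43.3, -36.1, 17.1], [0, 0, 0.612], 100], [[-43.3, -36.1, 17.1], [0, 0, 0.612], 100], [[-43.3, -36.1, 17.1], [0, 0, 0.612], 100], [[-43.3, -36.1, 17.1], [0, 0, 0.612], 100], [[-43.3, -36.1, 17.1], [0, 0, 0.612], 100], [[-43.3, -36.1, 17.1], [0, 0, 0.612], 100], [[-43.3, -36.1, 17.1], [0, 0, 0.612], 100], [[-43.3, -36.1, 17.1], [0, 0, 0.612], 100], [[-43.3, -36.1, 17.1], [0, 0, 0.612], 100], [[-43.3, -36.1, 17.1], [0, 0, 0.612], 100], [[-43.3, -36.1, 17.1], [0, 0, 0.612], 100], [[-43.3, -36.1, 17.1], [0, 0, 0.612], 100], [[-43.3, -36.1, 17.1], [0, 0, 0.612], 100]])

```text
clock: 3.83
position: [0.4786, -0.4149, 0.1501]
tool_rot: [3.142, -0.001, 1.615]
force: [0.7, 0.3, 0.6]
grip_width: 0.0855
finger_force: 0.0
```

```bash
python3 -c "
from h import *
togo([.477,-.417,.016],1.612); print(bot.observe()['qpos'])
i,d=bot.grab_frame('side'); c=cv2.resize(i[130:300,220:440],None,fx=3,fy=3,interpolation=cv2.INTER_CUBIC); save(c,'pics/s1.png')"
```

```text
t 3.8333 pos [ 0.4786 -0.4149  0.1501] rpy [ 3.142e+00 -1.000e-03  1.615e+00] F [0.7 0.3 0.6] w 0.0855 ff 0.0
shift cm [-0.21 -0.17 13.41] turn [ 0.0001 -0.001   0.0032]
[ 0.3171566   0.67845937  0.47173096  1.66639776 -0.37714753  0.88900062
  0.98444524]
```

View pics/s1.png

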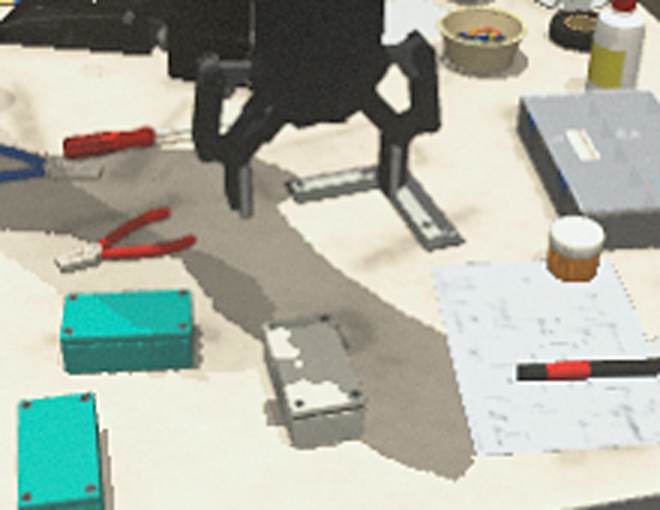

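The gripper (crop ~(310,100)) straddles the silver box (crop (315,380)) along x, and the surroundings are clear. I go down and grip.

move_arm(series=[[[0, 0, 4], [0, 0, 0], 100], [[0, 0, 8], [0, 0, 0], 100], [[0, 0, 11], [0, 0, 0], 100], [[0, 0, 13], [0, 0, 0], 100], [[0, 0, 13.4], [0, 0, 0], 100], [[0, 0, 13.4], [0, 0, 0], 100], [[0, 0, 13.4], [0, 0, 0], 100], [[0, 0, 13.4], [0, 0, 0], 40], [[0, 0, 13.4], [0, 0, 0], 40], [[0, 0, 13.4], [0, 0, 0], 40], [[0, 0, 13.4], [0, 0, 0], 40], [[0, 0, 13.4], [0, 0, 0], 40], [[0, 0, 13.4], [0, 0, 0], 40], [[0, 0, 13.4], [0, 0, 0], 40]], squeeze=50)

```text
clock: 5.05
position: [0.4783, -0.4167, 0.0176]
tool_rot: [3.14, 0.001, 1.614]
force: [-1.2, 2.3, 13.3]
grip_width: 0.0488
finger_force: 50.8
```

```bash
python3 -c "
from h import *
togo([.5715,-.218,.016],1.6918)
i,d=bot.grab_frame('side'); c=cv2.resize(i[130:300,220:440],None,fx=3,fy=3,interpolation=cv2.INTER_CUBIC); save(c,'pics/s2.png')"
```

```text
t 5.05 pos [ 0.4783 -0.4167  0.0176] rpy [3.140e+00 1.000e-03 1.614e+00] F [-1.2  2.3 13.3] w 0.0488 ff 50.8
shift cm [19.45 10.17  0.16] turn [ 0.0012  0.0005 -0.078 ]
```

View pics/s2.png

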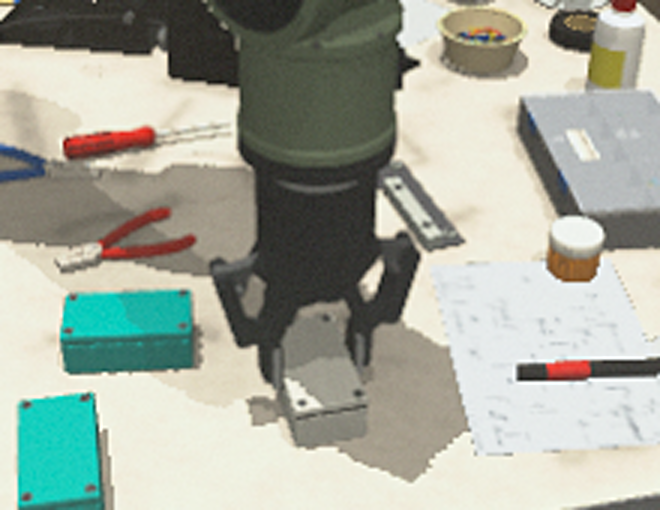

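Width 49 mm fits the 50 mm box, and it is gripped squarely. I slide it to about 12 mm short of both fences, turning it to the stop's yaw and easing the down-pressure.

move_arm(series=[[[0, 0, -0.1], [0, 0, 0], 40], [[1, 0.5, -0.1], [0, 0, 0], 40], [[2.4, 1.2, -0.1], [0, 0, -0.01], 40], [[4, 2, -0.1], [0, 0, -0.02], 40], [[5.6, 2.8, -0.1], [0, 0, -0.03], 40], [[7.2, 3.6, -0.1], [0, 0, -0.04], 40], [[8.8, 4.4, -0.1], [0, 0, -0.05], 40], [[10.4, 5.2, -0.1], [0, 0, -0.06], 40], [[12, 6, -0.1], [0, 0, -0.07], 40], [[13.6, 6.8, -0.1], [0, 0, -0.078], 40], [[15.2, 7.6, -0.1], [0, 0, -0.078], 40], [[16.6, 8.3, -0.1], [0, 0, -0.078], 40], [[17.6, 8.8, -0.1], [0, 0, -0.078], 40], [[18.2, 9.1, -0.1], [0, 0, -0.078], 40], [[18.2, 9.1, -0.1], [0, 0, -0.078], 40], [[18.2, 9.1, -0.1], [0, 0, -0.078], 40], [[18.2, 9.1, -0.1], [0, 0, -0.078], 40]])

```text
clock: 6.52
position: [0.562, -0.2284, 0.0177]
tool_rot: [3.14, -0.001, 1.694]
force: [1.4, 4.9, 7.1]
grip_width: 0.0488
finger_force: 53.3
```

```bash
python3 -c "
from h import *
togo([.572,-.2175,.017],1.6918)
i,d=bot.grab_frame('side'); c=cv2.resize(i[130:260,250:420],None,fx=4.5,fy=4.5,interpolation=cv2.INTER_CUBIC); save(c,'pics/s3.png')"
```

```text
t 6.5167 pos [ 0.562  -0.2284  0.0177] rpy [ 3.140e+00 -1.000e-03  1.694e+00] F [1.4 4.9 7.1] w 0.0488 ff 53.3
shift cm [0.96 1.13 0.07] turn [ 0.0013 -0.0011  0.0021]
```

View pics/s3.png

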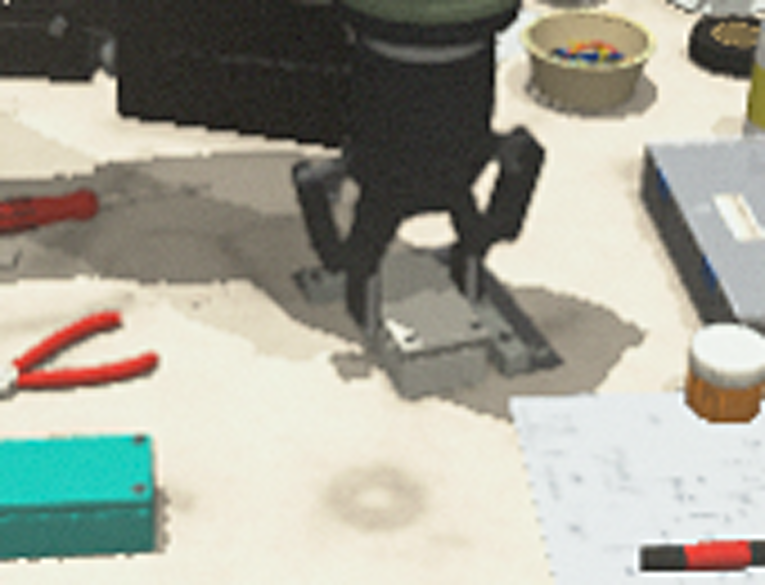

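The box (crop ~(430,330)) is flat, with the far finger above the long fence and the gap closing. I creep toward both fences.

move_arm(series=[[[0.2, 0.2, 0], [0, 0, 0], 40], [[0.4, 0.4, 0], [0, 0, 0], 40], [[0.6, 0.5, 0], [0, 0, 0], 40], [[0.8, 0.6, 0], [0, 0, 0], 40], [[0.9, 0.7, 0], [0, 0, 0], 40], [[1.0, 0.8, 0], [0, 0, 0], 40], [[1.0, 0.8, 0], [0, 0, 0], 40], [[1.0, 0.8, 0], [0, 0, 0], 40]])

```text
clock: 7.23
position: [0.5679, -0.2192, 0.0176]
tool_rot: [3.141, 0.0, 1.692]
force: [-1.1, -2.6, 6.3]
grip_width: 0.049
finger_force: 53.4
```

```bash
python3 -c "
from h import *
togo([.572,-.2175,.017],1.6918)"
```

```text
t 7.2333 pos [ 0.5679 -0.2192  0.0176] rpy [3.141 0.    1.692] F [-1.1 -2.6  6.3] w 0.049 ff 53.4
shift cm [0.12 0.43 0.06] turn [0.0004 0.0003 0.0005]
```

move_arm(series=[[[0.1, 0.05, 0], [0, 0, 0], 40], [[0.2, 0.1, 0], [0, 0, 0], 40], [[0.3, 0.15, 0], [0, 0, 0], 40], [[0.3, 0.2, 0], [0, 0, 0], 40], [[0.3, 0.2, 0], [0, 0, 0], 40], [[0.3, 0.2, 0], [0, 0, 0], 40]])

```text
clock: 7.73
position: [0.5685, -0.2178, 0.0176]
tool_rot: [-3.141, 0.002, 1.692]
force: [-6.4, -11.9, 6.1]
grip_width: 0.049
finger_force: 53.4
```

Contact on the short fence (about 11 N), and its friction is holding back x. I ease y and advance toward the long fence.

move_arm(series=[[[-0.2, 0, 0], [0, 0, 0], 40], [[-0.2, 0.1, 0], [0, 0, 0], 40], [[-0.2, 0.2, 0], [0, 0, 0], 40], [[-0.2, 0.3, 0], [0, 0, 0], 40], [[-0.2, 0.4, 0], [0, 0, 0], 40], [[-0.2, 0.4, 0], [0, 0, 0], 40]])

```text
clock: 8.23
position: [0.5717, -0.2176, 0.0177]
tool_rot: [-3.138, -0.001, 1.692]
force: [-15.5, -0.0, 20.6]
grip_width: 0.049
finger_force: 54.9
```

```bash
python3 -c "
from h import *
togo([.572,-.2175,.017],1.6918)"
```

```text
t 8.2333 pos [ 0.5717 -0.2176  0.0177] rpy [-3.138e+00 -1.000e-03  1.692e+00] F [-15.5  -0.   20.6] w 0.049 ff 54.9
shift cm [0.01 0.03 0.07] turn [-0.0031 -0.0012  0.0001]
```

move_arm(series=[[[0, -0.1, 0], [0, 0, 0], 40], [[0.1, -0.1, 0], [0, 0, 0], 40], [[0.2, -0.1, 0], [0, 0, 0], 40], [[0.3, -0.1, 0], [0, 0, 0], 40], [[0.3, -0.1, 0], [0, 0, 0], 40], [[0.3, -0.1, 0], [0, 0, 0], 40], [[0.3, -0.1, 0], [0, 0, 0], 40]])

```text
clock: 8.82
position: [0.5716, -0.2173, 0.0178]
tool_rot: [-3.141, 0.003, 1.691]
force: [-4.4, -14.6, 5.9]
grip_width: 0.0491
finger_force: 53.2
```

```bash
python3 -c "
from h import *
togo([.572,-.2175,.017],1.6918); print(bot.observe()['moment'])
i,d=bot.grab_frame('side'); j,e=bot.grab_frame('top')
a=cv2.resize(i[165:235,295:390],None,fx=6,fy=6,interpolation=cv2.INTER_CUBIC); save(a,'pics/s4.png')
v,u=np.mgrid[165:240,295:390]; P=cloud('side',np.c_[u.ravel(),v.ravel()],d)
c,s=np.cos(.121),np.sin(.121); X=P[:,:2]-[.5925,-.1699]; L=np.c_[c*X[:,0]+s*X[:,1],-s*X[:,0]+c*X[:,1]]*1000
m=(P[:,2]>.029)&(P[:,2]<.041)&(L[:,0]>-60)&(L[:,0]<10)&(L[:,1]>-110)&(L[:,1]<10)
print(m.sum(),np.percentile(L[m],[1,99],axis=0), cv2.minAreaRect(L[m&(L[:,1]<-60)].astype(np.float32)))
"
```

```text
t 8.8167 pos [ 0.5716 -0.2173  0.0178] rpy [-3.141e+00  3.000e-03  1.691e+00] F [ -4.4 -14.6   5.9] w 0.0491 ff 53.2
shift cm [-0.02  0.04  0.08] turn [-0.0003  0.0035 -0.0008]
[-3.32820447  1.10578727  0.35030216]
423 [[-56.95064767 -93.15391007]
 [  4.69912035  -4.16470012]] ((-25.50993537902832, -77.58513641357422), (49.94751739501953, 34.459678649902344), 0.32289931178092957)
```

View pics/s4.png

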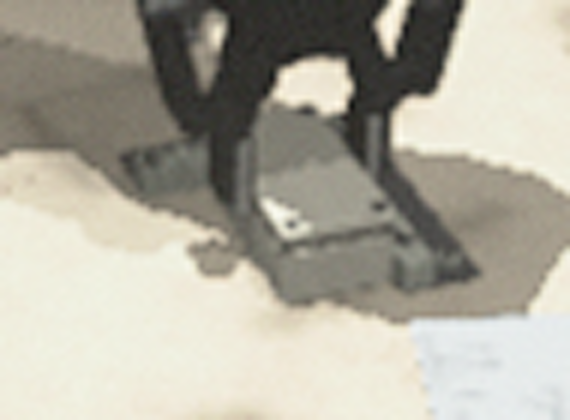

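The box sits in the corner at about x = -25.5 mm, square to 0.3°, with its near end at about -93 mm. Forces are about 6 N along x_s and 14 N along y_s, so I firm up x for margin against friction sharing.

move_arm(series=[[[0, 0.05, 0], [0, 0, 0], 40], [[0, 0.1, 0], [0, 0, 0], 40], [[0.05, 0.12, 0], [0, 0, 0], 40], [[0.05, 0.12, 0], [0, 0, 0], 40], [[0.05, 0.12, 0], [0, 0, 0], 40], [[0.05, 0.12, 0], [0, 0, 0], 40], [[0.05, 0.12, 0], [0, 0, 0], 40], [[0.05, 0.12, 0], [0, 0, 0], 40]])

```text
clock: 9.58
position: [0.5716, -0.2173, 0.0177]
tool_rot: [-3.14, 0.004, 1.691]
force: [-12.1, -17.2, 9.2]
grip_width: 0.0487
finger_force: 53.5
```

```bash
python3 -c "
from h import *
togo([.572,-.2175,.017],1.6918); print(bot.job_done())"
```

```text
t 9.5833 pos [ 0.5716 -0.2173  0.0177] rpy [-3.14   0.004  1.691] F [-12.1 -17.2   9.2] w 0.0487 ff 53.5
shift cm [-0.02  0.04  0.07] turn [-0.002   0.0035 -0.0013]
the job is handed in; nothing more can be done
None
```

I slid the silver box into the corner and handed the job in at 9.6 s with it still gripped: the wrist read about 14 N toward the long fence and 16 N toward the short one, the box measured square to about 0.3°, and the path stayed clear of the jar, screwdriver, side cutters and pen; the verdict was not shown.

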